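Tip the mixing palette over against the step

TASK

The mixing palette was left lying wells down on the black mat. Without gripping or lifting it, push it with the fingertips against the step of the raised metal deck until it tips up on its edge and goes over onto the deck, wells up, then push it on across the deck until its edge sits flush along the back rail. It must finish wholly on the deck, and the jar, the bur block and the tooth model must be left where they stand.

Things in the scene. Friction and masses are not known exactly. Their poses are not given: they have to be found in the camera images.
- station: Fixed two-level station. Origin: foot of the step at bench height, mid-width; +x from mat to deck (away from the robot, yaw up to 0.3 rad), +y along the step, z up. x<0: black rubber mat 170 x 170 mm, top z=3 mm. x=0: upright step face from the mat to z=17 mm. x=0 to 95 mm: flat aluminium deck, top z=17 mm. x=95 to 110 mm: back rail, top z=29 mm. Deck and rail 180 mm wide, open sides.
- step_edge (a point): Middle of the step's upper edge, at deck height. Pushed against the step, the palette can be tipped: a fingertip pressing its opposite edge with 5 to 10 N (rubber-like friction) and rising takes that edge up, and the palette pivots at the step. Once within 0.1 rad of upright it stands by itself against this edge, its foot on the mat, and topples onto the deck when its top is pushed on.
- rail_foot (a point): Middle of the line where the deck meets the front face of the back rail, 95 mm from the step edge.
- palette: Loose white plastic slab 75 (x) x 110 (y) x 12 (z) mm, square edges, 60 to 130 g; six round wells 26 mm wide, 6 mm deep in one broad face. Starts flat on the mat, wells down, +x edge 8 to 36 mm short of the step, x axis within 0.2 rad of the station's. Origin: centre of the wells face (underside at the start); z points to the plain back (up at the start, down once turned over).
- palette_center (a point): Middle of the palette's body, 6 mm from both faces.
- palette_lead (a point): Middle of the palette's edge face at its +x side (the side towards the step at the start), 37.5 mm from the centre; the near end when turned over.
- palette_trail (a point): Middle of the palette's edge face at its -x side (the side away from the step at the start), 37.5 mm from the centre; ends at the rail.
- jar: Bystander: closed round white jar with a lid, 48 mm across, 50 mm high, standing on the bench beside the station on its +y side. Origin: centre of the underside.
- bur_block: Bystander: aluminium block 50 x 60 x 22 mm with short burs standing in it to 43 mm height, on the bench on the -y side of the station. Origin: centre of the underside.
- tooth_model: Bystander: tooth model, reddish block 50 x 56 x 16 mm with a horseshoe of white teeth to 27 mm height, on the bench beside the station. Origin: centre of the underside.

How it is judged (in metres and radians):
On the way, in this order (a step that is already met when the one before it is completed fails the run):
1. the palette is tipped up on its edge at the step (angle between palette's own z axis and vertical between 0.7 and 2.2 rad and x of palette_lead in the frame of station between -0.04 and 0.03 m and z of palette_lead in the frame of station below 0.035 m), for 0.05 s.
2. the palette lies turned over on the deck (angle between palette's own z axis and vertical above 3.05 rad and z of palette_center in the frame of station between 0.019 and 0.027 m and x of palette_center in the frame of station above 0 m), for 0.2 s.
At the end, for the whole second after the job is handed in: The palette lies flat (within about 5 degrees) on the deck, wells up, at rest, wholly on the deck, its far edge within 5 mm of the back rail and parallel to it within 0.09 rad; the jar, bur block and tooth model within 15 mm of where they stood (all of step 2 and x of palette_trail in the frame of station above 0.09 m and angle between the x axis of palette and the x axis of station, either way round below 0.09 rad and y of palette_center in the frame of station between -0.035 and 0.035 m and linear speed of palette below 0.02 m/s and angular speed of palette below 0.2 rad/s and distance of each of jar, bur_block, tooth_model from where it was at the start of the episode below 0.015 m); the robot touches nothing.
It fails at once if the palette is lifted clear (both of its long edges more than 40 mm above the bench at once) (height (world z) of each of palette_lead, palette_trail above 0.04 m).
It fails at once if the palette is taken between the fingers (grasp point inside the slab) (z of the grasp point in the frame of palette between 0.002 and 0.01 m and x of the grasp point in the frame of palette between -0.034 and 0.034 m and y of the grasp point in the frame of palette between -0.052 and 0.052 m).
It fails at once if the jar is knocked over or shifted by more than 15 mm (distance of jar from where it was at the start of the episode above 0.015 m or angle between jar's own z axis and vertical above 0.4 rad).
It fails at once if the bur block is knocked over or shifted by more than 15 mm (distance of bur_block from where it was at the start of the episode above 0.015 m or angle between bur_block's own z axis and vertical above 0.4 rad).
It fails at once if the tooth model is knocked over or shifted by more than 15 mm (distance of tooth_model from where it was at the start of the episode above 0.015 m or angle between tooth_model's own z axis and vertical above 0.4 rad).
It also fails if it takes over 58 s, if anything falls off the work surface, if the arm or the gripper's body presses on something with over 40 N, if the wrist force passes 120 N, or if a joint passes its speed limit or range.

ROBOT

A 7-joint arm with a two-finger parallel gripper is mounted at the origin on the work surface. World frame = base frame: x ahead of the robot, y to its left, z up, the work surface at z = 0. Lengths are in m, angles in degrees, forces in N, time in s.
With the tool pointing down it reaches from about 0.425 to 0.825 m from the base axis. Payload 3.6 kg.
Tool frame: the origin (TCP) lies at the very end of the fingers, on their centre line; the grasp point (between the pads) lies 19 mm behind it; z points along the fingers, y is the line along which they close (so a half turn about z gives the same grasp; the last joint's range is limited). The gripper opens to 93 mm and grips with 3 to 60 N. Pads are 15 mm wide; open, the fingers measure 128 mm over their backs; the gripper's body (75 mm by 188 mm) begins 65 mm behind the grasp point.
Start: joints at [-76.06, 35.231, -0.722, 81.555, 0.464, 63.22, -2.315], TCP at [0.173, 0.626, 0.219] pointing down, gripper open.
Joint ranges: [-178.69, 178.69], [-17.37, 117.87], [-77.05, 75.6], [15.02, 138.74], [-78.02, 258.01], [0.78, 113.62], [-162.83, 162.83]. Speed limits (degrees/s): [159.86, 159.86, 180, 180, 180, 180, 180].

INTERFACE

Orientations are given as a 3x3 rotation matrix whose columns are the frame's x, y, z axes.
In Python, from cell import manip gives the robot as it stands. The module is installed in compiled form; this text tells all that it offers.
- The arm moves only by the shell command python3 -m creep 'ROWS'. ROWS is JSON, a list of rows, each an object with "hand": the opening, from -1 (shut) to 1 (fully open), so that 0 is half open; "xyz": the shift along the tool's x, y, z each as a share of 200 mm, from -1 to 1, a list of three; "twist": the turn, a rotation vector about the tool's x, y, z each as a share of 120 degrees, from -1 to 1, a list of three. In form: [{"hand": hand, "xyz": [x, y, z], "twist": [rx, ry, rz]}, ...]. A call has exactly 5 rows; each row shifts and turns the commanded pose from where the row before left it, along the tool's axes as they then stand; what a row does not reach is not made up. A row lasts 1/12 s, in which the tool goes at most 41.7 mm and 7.16 degrees, less where a joint would pass 70% of its speed; a pose out of reach is approached as far as the arm can. A call with a number of a shift or a turn outside -1 to 1 is refused whole. A call with a gripper value outside its range is refused whole. The fingers move at their own pace and stop on an object; the grip force is fixed at half the most. Time passes only in rows, so rows that do not move let the fingers close, or fill a call up. It gives the time, the measured TCP pose, the force, the opening and the grip force at its end, in the units of the state.
- manip.sense(): the state, without advancing time (a new reading comes with each control period).
- manip.grab_frame(name): name is "scene" or "top" or "wrist"; returns the picture (480x640x3 uint8, blue, green, red); there is no depth.
- manip.camera_params(name): a dict with "vertical_fov" (degrees; the focal length in pixels is half the picture's height over the tangent of half this angle, whatever the lens; pixels are square), "cx", "cy" (the principal point, pixels), "world_from_camera" (4x4, takes a point from camera to world coordinates). Camera axes: x right, y up, looking along -z (the intrinsics and any distortion apply to the point x, -y, -z); pixel columns grow to the right and rows downward; lengths in m; the calibration is good to about 2 mm. The wrist camera is an equidistant fisheye: a pixel r from the principal point sees the ray r / f radians off the axis. A picture is of the moment at which its call begins: read the wrist's pose just before it. camera_params takes no time and is no camera call; for the wrist camera it gives the pose at the moment of the call.
- manip.job_done(): hands the job in; it is judged then, once.
The state is a dict: "time": time; "joints": joint angles; "dq": joint speeds; "joint_torque": joint torques, N m; "tcp_pos": TCP position; "tool_rot": TCP orientation; "contact_force": force on the tool from outside, world axes, zero at the start; "moment": the same for the moment, N m; "grip_width": finger opening in m; "gripper_force": force on a finger pad.
Only numpy, scipy, OpenCV 4.12 (cv2) and the standard library are available. Lean on these libraries where they do the work, as an engineer would, in place of code of your own. Each camera call takes 0.05 s, during which the arm holds its last target. There are 200 camera calls.

## Working session

There is one attempt and no reset: what is moved stays moved. The work goes in short steps, Python scripts to look and compute and a shell command to move; the robot and the scene stay as the last step left them, time stands still between calls to the robot, and variables do not carry over. Pictures are saved under pics/ and viewed, at most 10 in all, crops included, and the job is handed in when it is done.

```bash
mkdir -p pics; python3 - <<'E'
from cell import manip
import cv2,numpy as np
s=manip.sense();print(s['time'],s['tcp_pos'],s['tool_rot'],s['contact_force'],s['grip_width'])
for n in("scene","top"):
    cv2.imwrite(f"pics/{n}0.png",manip.grab_frame(n));p=manip.camera_params(n);print(n,p)
E
```

```text
0.0 [0.17305293 0.62574246 0.21749587] [[-9.63845431e-01  2.66461322e-01 -5.90765423e-04]
 [ 2.66461967e-01  9.63842430e-01 -2.40643132e-03]
 [-7.18160887e-05 -2.47684435e-03 -9.99996930e-01]] [-0.6157095   0.57613955 -0.28747321] 0.09311291300461891
scene {'vertical_fov': 50.67844303351988, 'cx': 316.3372286502438, 'cy': 235.0706180914423, 'world_from_camera': array([[ 0.75103631, -0.48741107,  0.44539298,  1.00177961],
       [ 0.66014735,  0.56683697, -0.4928502 , -0.39538067],
       [-0.01224456,  0.6641734 ,  0.74747827,  0.691715  ],
       [ 0.        ,  0.        ,  0.        ,  1.        ]])}
top {'vertical_fov': 56.20076697454917, 'cx': 324.52821057806506, 'cy': 245.0913579559243, 'world_from_camera': array([[ 6.24291080e-02,  9.74786794e-01, -2.14227246e-01,
         4.62987200e-01],
       [-9.98049164e-01,  6.11219881e-02, -1.27267296e-02,
         5.64999057e-02],
       [ 6.88147234e-04,  2.14603842e-01,  9.76700936e-01,
         8.01184974e-01],
       [ 0.00000000e+00,  0.00000000e+00,  0.00000000e+00,
         1.00000000e+00]])}
```

View pics/top0.png

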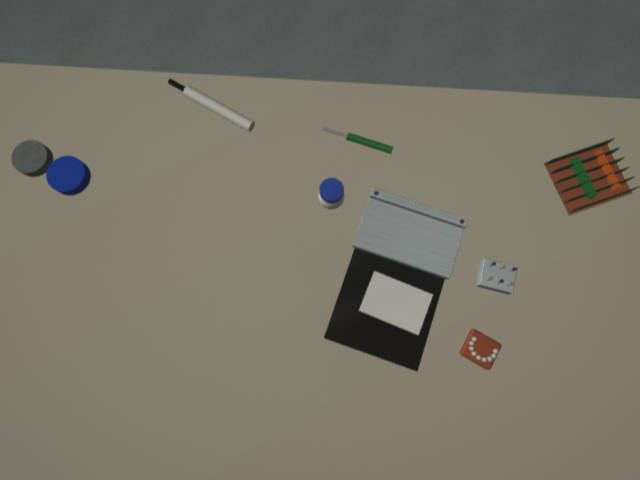

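View pics/scene0.png

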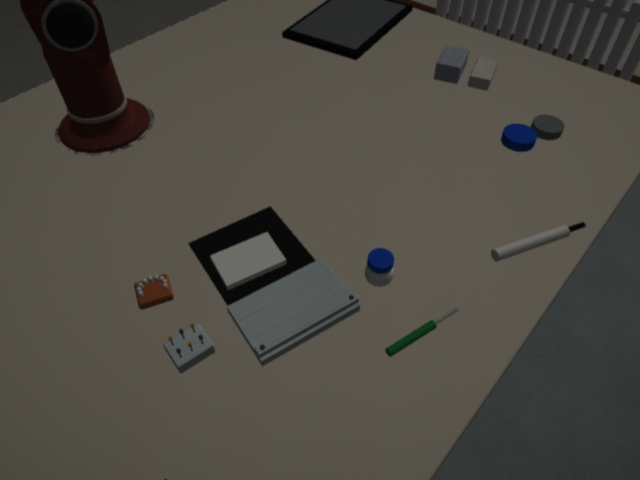

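The top view shows the palette at about (397,303) on the black mat, with the step running from (355,243) to (449,275). The rail is above it at (376,192)-(467,222). The jar is at (331,190), the bur block at (497,275) and the tooth model at (481,349).

```bash
cat >h.py <<'E'
from cell import manip
import cv2,numpy as np
def ray(n,uv,p=None):
    p=p or manip.camera_params(n);f=240/np.tan(np.radians(p['vertical_fov'])/2)
    T=np.array(p['world_from_camera']);u,v=uv
    x,y=(u-p['cx'])/f,(v-p['cy'])/f
    if n=='wrist':
        r=np.hypot(x,y);k=np.sin(r)/max(r,1e-9);d=np.array([x*k,-y*k,-np.cos(r)])
    else: d=np.array([x,-y,-1])
    return T[:3,3],T[:3,:3]@d
def plane(n,uv,z,p=None):
    o,d=ray(n,uv,p);return (o+d*(z-o[2])/d[2])
E
python3 - <<'E'
from h import *
im=cv2.imread('pics/top0.png');g=cv2.cvtColor(im,6)
for (u,v) in[(397,303),(380,240),(410,240),(430,260),(350,330),(300,330)]:print((u,v),im[v,u])
roi=np.zeros_like(g);cv2.fillPoly(roi,[np.array([(357,255),(444,280),(416,364),(330,340)])],255)
m=((g>110)&(roi>0)).astype(np.uint8)*255
c=max(cv2.findContours(m,0,1)[0],key=cv2.contourArea);r=cv2.minAreaRect(c);b=cv2.boxPoints(r)
P=np.array([plane('top',q,.015) for q in b]);print(b,P[:,:2],P.mean(0));
for i in range(4):d=P[(i+1)%4]-P[i];print(np.linalg.norm(d[:2]),np.degrees(np.arctan2(d[1],d[0])))
cv2.imwrite('pics/c.png',cv2.resize(im[180:375,320:475],None,fx=3,fy=3,interpolation=cv2.INTER_CUBIC))
# black mat
m=((g<30)&(cv2.dilate(roi,np.ones((15,15)))>0)).astype(np.uint8)*255
c=max(cv2.findContours(m,0,1)[0],key=cv2.contourArea);r=cv2.minAreaRect(c);print('mat',cv2.boxPoints(r),[plane('top',q,.003)[:2] for q in cv2.boxPoints(r)])
E
```

```text
(397, 303) [152 160 160]
(380, 240) [131 134 127]
(410, 240) [133 135 128]
(430, 260) [133 137 130]
(350, 330) [24 26 27]
(300, 330) [114 129 135]
[[357.96555 310.5862 ]
 [373.96555 270.5862 ]
 [433.79312 294.51724]
 [417.79312 334.51724]] [[ 0.52291559  0.00156645]
 [ 0.59481518 -0.02341894]
 [ 0.55905565 -0.12949941]
 [ 0.48862651 -0.10280163]] [ 0.54135323 -0.06353838  0.015     ]
0.07611715672907796 -19.16254407205831
0.11194556045907875 -108.6288661110744
0.07531955856219827 159.23963899277516
0.10985643730335512 71.81258451497696
mat [[324.80002 338.6    ]
 [354.6     249.2    ]
 [445.80002 279.6    ]
 [416.00003 369.     ]] [array([0.47195076, 0.0560367 ]), array([0.6338555 , 0.01196177]), array([ 0.58856864, -0.15349655]), array([ 0.43077942, -0.10320711])]
```

View pics/c.png

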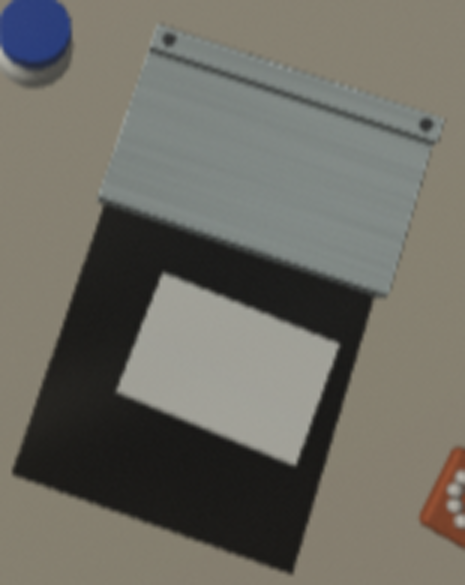

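```bash
python3 - <<'E'
from h import *
A=[plane('top',(320+u/3,180+v/3),z)[:2] for u,v,z in[(101,197,.017),(387,293,.017),(150,52,.029),(432,139,.029),(160,24,.029),(444,118,.029)]]
for i in(0,2,4):
    d=A[i]-A[i+1];print(A[i],A[i+1],np.linalg.norm(d),np.degrees(np.arctan2(d[1],d[0]))-90)
g=cv2.cvtColor(cv2.imread('pics/top0.png'),6)
m=(A[0]+A[1])/2;yaw=np.radians(np.degrees(np.arctan2(*(A[0]-A[1])[::-1]))-90);X=np.array([np.cos(yaw),np.sin(yaw)]);Y=np.array([-X[1],X[0]])
print('mid',m)
for q in A+[np.array(p) for p in[(.523,.0016),(.5948,-.0234),(.559,-.1295),(.4886,-.1028),(.5414,-.0635)]]:print(((q-m)@X*1e3).round(1),((q-m)@Y*1e3).round(1))
for n,uv,z in[('jar',(331,188),.05),('bur',(497,275),.022),('tooth',(481,349),.016)]:
  q=plane('top',uv,z)[:2];print(n,q,(q-m)@X,(q-m)@Y)
E
```

```text
[0.63719509 0.01471675] [ 0.59014702 -0.15541502] 0.17651725006110044 -15.458196407428048
[ 0.72538081 -0.00968063] [ 0.68188975 -0.17847452] 0.17430676954881702 -14.44844500373307
[ 0.74345425 -0.01497955] [ 0.69525299 -0.18564145] 0.1773382286241184 -15.771650610061442
mid [ 0.61367105 -0.07034914]
0.0 88.3
-0.0 -88.3
91.5 88.2
94.6 -86.0
110.3 88.0
109.4 -89.4
-106.6 45.2
-30.7 40.2
-36.9 -71.6
-111.9 -64.6
-71.5 -12.7
jar [0.73115606 0.06134187] 0.07813471712577051 0.158241002409429
bur [ 0.5992999  -0.23789125] 0.030804598508729804 -0.16531171823318286
tooth [ 0.47110639 -0.21044941] -0.10006575602629064 -0.17303067902612074
```

```bash
python3 -m creep '[{"hand":0,"xyz":[-0.19,-0.05,0],"twist":[0,0,0]},{"hand":0,"xyz":[-0.19,-0.05,0],"twist":[0,0,0]},{"hand":0,"xyz":[-0.19,-0.05,0],"twist":[0,0,0]},{"hand":0,"xyz":[-0.19,-0.05,0],"twist":[0,0,0]},{"hand":0,"xyz":[-0.19,-0.05,0],"twist":[0,0,0]}]'
python3 -m creep '[{"hand":0,"xyz":[-0.093,-0.173,0],"twist":[0,0,0]},{"hand":0,"xyz":[-0.093,-0.173,0],"twist":[0,0,0]},{"hand":0,"xyz":[-0.093,-0.173,0],"twist":[0,0,0]},{"hand":0,"xyz":[-0.093,-0.173,0],"twist":[0,0,0]},{"hand":0,"xyz":[-0.093,-0.173,0],"twist":[0,0,0]}]'
python3 -m creep '[{"hand":0,"xyz":[-0.093,-0.173,0],"twist":[0,0,0]},{"hand":0,"xyz":[-0.093,-0.173,0],"twist":[0,0,0]},{"hand":0,"xyz":[-0.093,-0.173,0],"twist":[0,0,0]},{"hand":0,"xyz":[-0.093,-0.173,0],"twist":[0,0,0]},{"hand":0,"xyz":[-0.093,-0.173,0],"twist":[0,0,0]}]'
```

```text
time: 0.52
tcp_pos: [0.3442, 0.5262, 0.2182]
tool_rot: [[-0.964, 0.266, -0.001], [0.266, 0.964, -0.001], [0.0, -0.001, -1.0]]
contact_force: [1.1, -0.5, 0.9]
grip_width: 0.0643
gripper_force: 0.0
time: 0.93
tcp_pos: [0.3865, 0.334, 0.2183]
tool_rot: [[-0.964, 0.266, -0.001], [0.266, 0.964, -0.001], [0.0, -0.001, -1.0]]
contact_force: [1.5, 0.1, 0.5]
grip_width: 0.0464
gripper_force: 0.0
time: 1.35
tcp_pos: [0.4299, 0.1426, 0.2185]
tool_rot: [[-0.964, 0.266, -0.0], [0.266, 0.964, -0.0], [0.0, -0.0, -1.0]]
contact_force: [1.0, -0.0, -0.0]
grip_width: 0.0467
gripper_force: 0.0
```

```bash
python3 -m creep '[{"hand":0,"xyz":[-0.093,-0.173,0],"twist":[0,0,0]},{"hand":0,"xyz":[-0.093,-0.173,0],"twist":[0,0,0]},{"hand":0,"xyz":[-0.093,-0.173,0],"twist":[0,0,0]},{"hand":0,"xyz":[-0.093,-0.173,0],"twist":[0,0,0]},{"hand":0,"xyz":[-0.093,-0.173,0],"twist":[0,0,0]}]'
python3 -m creep '[{"hand":0,"xyz":[0,0,0.14],"twist":[0,0,0]},{"hand":0,"xyz":[0,0,0.14],"twist":[0,0,0]},{"hand":0,"xyz":[0,0,0.14],"twist":[0,0,0]},{"hand":0,"xyz":[0,0,0.14],"twist":[0,0,0]},{"hand":0,"xyz":[0,0,0.14],"twist":[0,0,0]}]'
python3 - <<'E'
from h import *
p=manip.camera_params('wrist');im=manip.grab_frame('wrist');cv2.imwrite('pics/w1.png',im)
import json;json.dump({k:np.array(v).tolist() for k,v in p.items()},open('w1.json','w'))
E
```

```text
time: 1.77
tcp_pos: [0.4734, -0.0488, 0.2185]
tool_rot: [[-0.964, 0.266, -0.0], [0.266, 0.964, 0.0], [0.0, -0.0, -1.0]]
contact_force: [1.5, -0.1, 1.1]
grip_width: 0.0466
gripper_force: 0.0
time: 2.18
tcp_pos: [0.4735, -0.047, 0.0774]
tool_rot: [[-0.964, 0.267, 0.0], [0.267, 0.964, 0.0], [-0.0, 0.0, -1.0]]
contact_force: [-0.0, 0.1, -0.1]
grip_width: 0.0466
gripper_force: 0.0
```

View pics/w1.png

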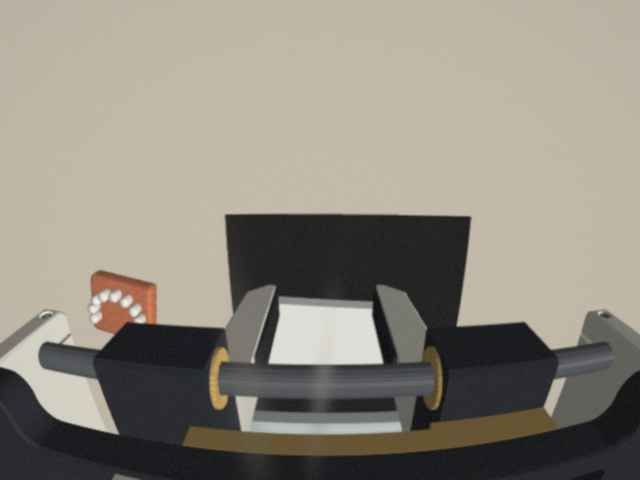

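The wrist view shows the palette between the fingers, with its trailing edge at row ~300. The tooth model is at (123,302), well clear.

```bash
python3 - <<'E'
from h import *
import json;p=json.load(open('w1.json'))
m=np.array([.6137,-.0703]);X=np.array([.9638,-.2665]);Y=-np.array([X[1],-X[0]])
s=manip.sense()['tcp_pos'][:2]-m;print('tcp',s@X,s@Y)
for uv,z in[((280,304.5),.015),((370,307.5),.015),((280,299),.003),((225,215),.003),((470,217),.003)]:
    q=plane('wrist',uv,z,p)[:2]-m;print(uv,q@X,q@Y)
E
```

```text
tcp -0.14487482019913453 -0.015529012604088198
(280, 304.5) -0.10844198051130918 -0.04584412639490366
(370, 307.5) -0.10612617081178066 0.01615317826850999
(280, 299) -0.10696795559644016 -0.047266878713396035
(225, 215) -0.16888122833976002 -0.0829095964340754
(470, 217) -0.1679904069272678 0.08657865352987135
```

```bash
python3 -m creep '[{"hand":0,"xyz":[0,0.01,0.068],"twist":[0,0,0]},{"hand":0,"xyz":[0,0,0.068],"twist":[0,0,0]},{"hand":0,"xyz":[0,0,0.068],"twist":[0,0,0]},{"hand":0,"xyz":[0,0,0.068],"twist":[0,0,0]},{"hand":0,"xyz":[0,0,0.068],"twist":[0,0,0]}]'
python3 -m creep '[{"hand":0,"xyz":[-0.035,0,0],"twist":[0,0,0]},{"hand":0,"xyz":[-0.035,0,0],"twist":[0,0,0]},{"hand":0,"xyz":[-0.03,0,0],"twist":[0,0,0]},{"hand":0,"xyz":[-0.03,0,0],"twist":[0,0,0]},{"hand":0,"xyz":[-0.03,0,0],"twist":[0,0,0]}]'
python3 -m creep '[{"hand":0,"xyz":[-0.025,0,0],"twist":[0,0,0]},{"hand":0,"xyz":[-0.025,0,0],"twist":[0,0,0]},{"hand":0,"xyz":[-0.025,0,0],"twist":[0,0,0]},{"hand":0,"xyz":[-0.025,0,0],"twist":[0,0,0]},{"hand":0,"xyz":[-0.02,0,0],"twist":[0,0,0]}]'
```

```text
time: 2.65
tcp_pos: [0.4745, -0.045, 0.0107]
tool_rot: [[-0.964, 0.266, 0.0], [0.266, 0.964, -0.0], [-0.0, 0.0, -1.0]]
contact_force: [-0.3, -0.6, 0.2]
grip_width: 0.0466
gripper_force: 0.0
time: 3.07
tcp_pos: [0.5056, -0.0538, 0.0115]
tool_rot: [[-0.964, 0.267, 0.0], [0.267, 0.964, -0.0], [-0.0, -0.0, -1.0]]
contact_force: [-2.1, 1.1, 0.3]
grip_width: 0.0466
gripper_force: 0.8
time: 3.48
tcp_pos: [0.5286, -0.06, 0.0107]
tool_rot: [[-0.964, 0.266, -0.0], [0.266, 0.964, 0.0], [0.0, 0.0, -1.0]]
contact_force: [-0.6, 0.4, 0.8]
grip_width: 0.0467
gripper_force: 0.8
```

```bash
python3 -m creep '[{"hand":0,"xyz":[-0.006,0,0.004],"twist":[0,0,0]},{"hand":0,"xyz":[-0.006,0,0],"twist":[0,0,0]},{"hand":0,"xyz":[-0.006,0,0],"twist":[0,0,0]},{"hand":0,"xyz":[0,0,0],"twist":[0,0,0]},{"hand":0,"xyz":[0,0,0],"twist":[0,0,0]}]'
python3 -m creep '[{"hand":0,"xyz":[-0.006,0,0],"twist":[0,0,0]},{"hand":0,"xyz":[-0.006,0,0],"twist":[0,0,0]},{"hand":0,"xyz":[-0.006,0,0],"twist":[0,0,0]},{"hand":0,"xyz":[0,0,0],"twist":[0,0,0]},{"hand":0,"xyz":[0,0,0],"twist":[0,0,0]}]'
```

```text
time: 3.9
tcp_pos: [0.5297, -0.0604, 0.0096]
tool_rot: [[-0.964, 0.266, -0.004], [0.266, 0.964, 0.001], [0.004, -0.0, -1.0]]
contact_force: [-4.6, 1.8, 3.8]
grip_width: 0.0468
gripper_force: 2.6
time: 4.32
tcp_pos: [0.5298, -0.0604, 0.0094]
tool_rot: [[-0.964, 0.266, -0.011], [0.266, 0.964, 0.002], [0.011, -0.001, -1.0]]
contact_force: [-9.7, 2.6, 7.6]
grip_width: 0.0468
gripper_force: 4.8
```

```bash
python3 -m creep '[{"hand":0,"xyz":[0,0,-0.015],"twist":[0,0,0]},{"hand":0,"xyz":[0,0,-0.015],"twist":[0,0,0]},{"hand":0,"xyz":[0,0,-0.015],"twist":[0,0,0]},{"hand":0,"xyz":[0,0,-0.015],"twist":[0,0,0]},{"hand":0,"xyz":[0,0,0],"twist":[0,0,0]}]'
python3 - <<'E'
from h import *
print(manip.sense()['joint_torque'][:0])
cv2.imwrite('pics/s2.png',cv2.resize(manip.grab_frame('scene')[190:370,130:400],None,fx=2.5,fy=2.5))
E
```

```text
time: 4.73
tcp_pos: [0.5304, -0.0604, 0.0209]
tool_rot: [[-0.964, 0.266, -0.01], [0.266, 0.964, 0.002], [0.01, -0.0, -1.0]]
contact_force: [-6.8, 3.1, 0.8]
grip_width: 0.0461
gripper_force: 3.6
[]
```

View pics/s2.png

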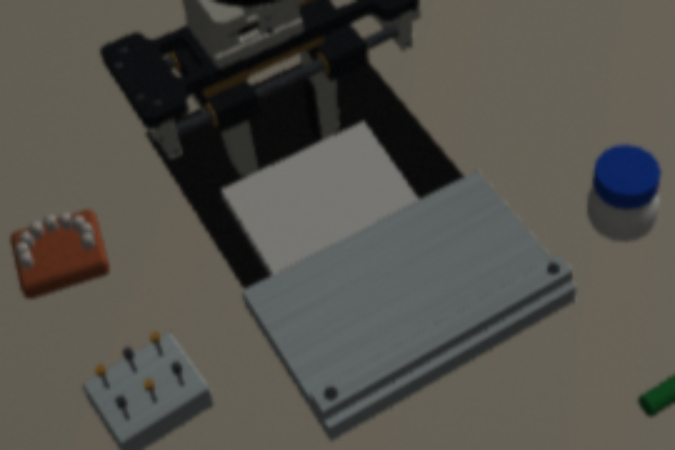

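```bash
python3 -m creep '[{"hand":0,"xyz":[-0.003,0,-0.018],"twist":[0,0,0]},{"hand":0,"xyz":[-0.005,0,-0.018],"twist":[0,0,0]},{"hand":0,"xyz":[-0.006,0,-0.018],"twist":[0,0,0]},{"hand":0,"xyz":[-0.007,0,-0.017],"twist":[0,0,0]},{"hand":0,"xyz":[-0.008,0,-0.016],"twist":[0,0,0]}]'
```

```text
time: 5.2
tcp_pos: [0.534, -0.0614, 0.0377]
tool_rot: [[-0.964, 0.266, -0.014], [0.266, 0.964, 0.003], [0.015, -0.001, -1.0]]
contact_force: [-8.7, 3.9, 3.1]
grip_width: 0.0463
gripper_force: 5.3
```

```bash
python3 -m creep '[{"hand":0,"xyz":[-0.0065,0,-0.0155],"twist":[0,0,0]},{"hand":0,"xyz":[-0.007,0,-0.0145],"twist":[0,0,0]},{"hand":0,"xyz":[-0.008,0,-0.0135],"twist":[0,0,0]},{"hand":0,"xyz":[-0.0085,0,-0.0125],"twist":[0,0,0]},{"hand":0,"xyz":[-0.0095,0,-0.012],"twist":[0,0,0]}]'
```

```text
time: 5.62
tcp_pos: [0.54, -0.0631, 0.0514]
tool_rot: [[-0.964, 0.266, -0.018], [0.266, 0.964, 0.004], [0.018, -0.001, -1.0]]
contact_force: [-12.6, 4.7, 5.9]
grip_width: 0.0469
gripper_force: 7.3
```

```bash
python3 -m creep '[{"hand":0,"xyz":[-0.006,0,-0.0165],"twist":[0,0,0]},{"hand":0,"xyz":[-0.008,0,-0.015],"twist":[0,0,0]},{"hand":0,"xyz":[-0.01,0,-0.013],"twist":[0,0,0]},{"hand":0,"xyz":[-0.011,0,-0.0125],"twist":[0,0,0]},{"hand":0,"xyz":[-0.012,0,-0.011],"twist":[0,0,0]}]'
```

```text
time: 6.03
tcp_pos: [0.5551, -0.0675, 0.0666]
tool_rot: [[-0.964, 0.266, -0.005], [0.266, 0.964, 0.001], [0.005, -0.001, -1.0]]
contact_force: [-6.0, 1.6, 7.0]
grip_width: 0.0464
gripper_force: 4.2
```

```bash
python3 -m creep '[{"hand":0,"xyz":[-0.013,0,-0.0105],"twist":[0,0,0]},{"hand":0,"xyz":[-0.014,0,-0.0095],"twist":[0,0,0]},{"hand":0,"xyz":[-0.015,0,-0.008],"twist":[0,0,0]},{"hand":0,"xyz":[-0.0155,0,-0.007],"twist":[0,0,0]},{"hand":0,"xyz":[-0.016,0,-0.006],"twist":[0,0,0]}]'
```

```text
time: 6.45
tcp_pos: [0.5729, -0.0723, 0.0757]
tool_rot: [[-0.964, 0.266, 0.003], [0.266, 0.964, -0.001], [-0.003, 0.0, -1.0]]
contact_force: [-1.1, -0.0, 5.1]
grip_width: 0.0468
gripper_force: 2.4
```

```bash
python3 -m creep '[{"hand":0,"xyz":[-0.016,0,-0.004],"twist":[0,0,0]},{"hand":0,"xyz":[-0.017,0,-0.003],"twist":[0,0,0]},{"hand":0,"xyz":[-0.017,0,-0.002],"twist":[0,0,0]},{"hand":0,"xyz":[-0.017,0,-0.001],"twist":[0,0,0]},{"hand":0,"xyz":[-0.017,0,0],"twist":[0,0,0]}]'
python3 - <<'E'
from h import *
cv2.imwrite('pics/s3.png',cv2.resize(manip.grab_frame('scene')[190:370,130:400],None,fx=2.5,fy=2.5))
E
```

```text
time: 6.87
tcp_pos: [0.5909, -0.0773, 0.0784]
tool_rot: [[-0.964, 0.266, 0.007], [0.266, 0.964, -0.002], [-0.007, 0.0, -1.0]]
contact_force: [-1.0, 0.4, 6.9]
grip_width: 0.0465
gripper_force: 3.5
```

View pics/s3.png

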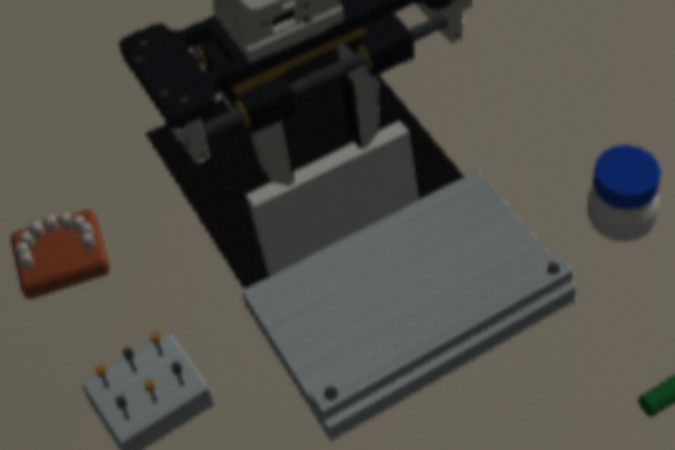

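The palette is nearly upright at the step, with the fingertips on its top edge at (290,180) and (370,140). I'll keep dragging the top over.

```bash
python3 -m creep '[{"hand":0,"xyz":[-0.02,0,0],"twist":[0,0,0]},{"hand":0,"xyz":[-0.02,0,0],"twist":[0,0,0]},{"hand":0,"xyz":[-0.02,0,0],"twist":[0,0,0]},{"hand":0,"xyz":[-0.02,0,0],"twist":[0,0,0]},{"hand":0,"xyz":[-0.02,0,0.001],"twist":[0,0,0]}]'
python3 -m creep '[{"hand":0,"xyz":[-0.02,0,0.002],"twist":[0,0,0]},{"hand":0,"xyz":[-0.02,0,0.003],"twist":[0,0,0]},{"hand":0,"xyz":[-0.02,0,0.004],"twist":[0,0,0]},{"hand":0,"xyz":[0,0,0],"twist":[0,0,0]},{"hand":0,"xyz":[0,0,0],"twist":[0,0,0]}]'
python3 - <<'E'
from h import *
cv2.imwrite('pics/s4.png',cv2.resize(manip.grab_frame('scene')[190:370,130:400],None,fx=2.5,fy=2.5))
E
```

```text
time: 7.33
tcp_pos: [0.6105, -0.0828, 0.0788]
tool_rot: [[-0.964, 0.267, 0.008], [0.267, 0.964, -0.002], [-0.008, 0.0, -1.0]]
contact_force: [0.3, 0.0, 7.0]
grip_width: 0.0464
gripper_force: 3.9
time: 7.75
tcp_pos: [0.6224, -0.0861, 0.0764]
tool_rot: [[-0.964, 0.267, 0.009], [0.267, 0.964, -0.002], [-0.009, 0.0, -1.0]]
contact_force: [0.8, -0.9, 6.9]
grip_width: 0.0464
gripper_force: 3.1
```

View pics/s4.png

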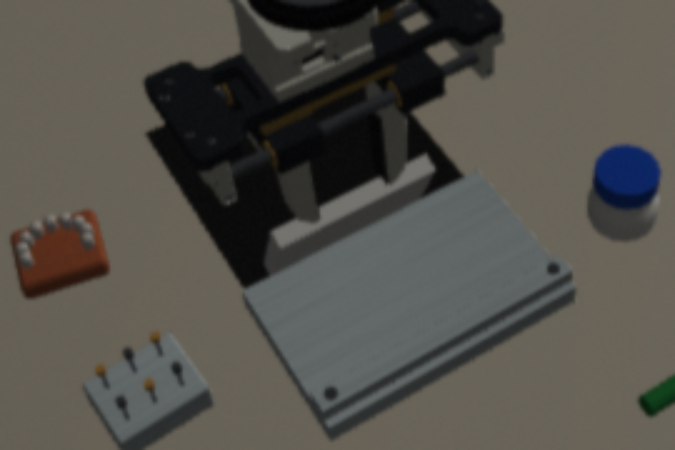

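Palette leans over the step edge, its top at (350,210). Continuing.

```bash
python3 -m creep '[{"hand":0,"xyz":[-0.025,0,0.003],"twist":[0,0,0]},{"hand":0,"xyz":[-0.025,0,0.004],"twist":[0,0,0]},{"hand":0,"xyz":[-0.025,0,0.004],"twist":[0,0,0]},{"hand":0,"xyz":[-0.03,0,0],"twist":[0,0,0]},{"hand":0,"xyz":[-0.03,0,0],"twist":[0,0,0]}]'
python3 -m creep '[{"hand":0,"xyz":[0,0,-0.05],"twist":[0,0,0]},{"hand":0,"xyz":[0,0,-0.05],"twist":[0,0,0]},{"hand":0,"xyz":[0,0,0],"twist":[0,0,0]},{"hand":0,"xyz":[0,0,0],"twist":[0,0,0]},{"hand":0,"xyz":[0,0,0],"twist":[0,0,0]}]'
python3 - <<'E'
from h import *
a=manip.grab_frame('scene')[200:380,130:400]
cv2.imwrite('pics/s5.png',cv2.resize(a,None,fx=2.5,fy=2.5))
cv2.imwrite('pics/t5.png',manip.grab_frame('top'))
E
```

```text
time: 8.22
tcp_pos: [0.6444, -0.0921, 0.0715]
tool_rot: [[-0.964, 0.266, -0.002], [0.266, 0.964, 0.0], [0.002, -0.0, -1.0]]
contact_force: [0.7, 0.4, 0.6]
grip_width: 0.0469
gripper_force: 0.0
time: 8.63
tcp_pos: [0.6444, -0.0921, 0.0929]
tool_rot: [[-0.964, 0.266, 0.0], [0.266, 0.964, 0.0], [-0.0, 0.0, -1.0]]
contact_force: [0.6, 0.4, -0.2]
grip_width: 0.0464
gripper_force: 0.0
```

View pics/s5.png

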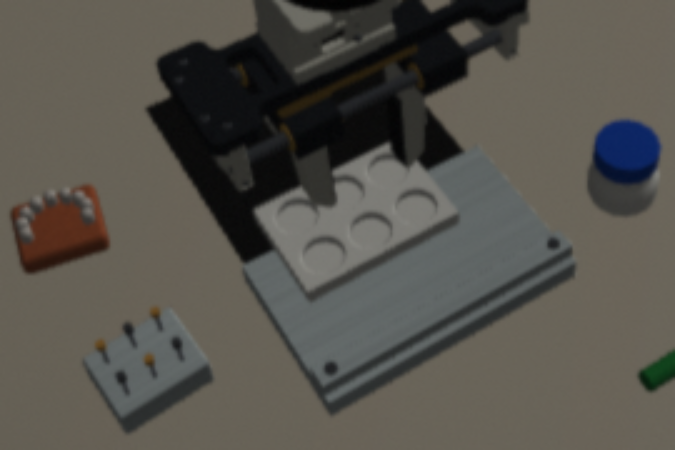

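The palette has toppled and lies wells up on the deck, with crop corners (256,210), (312,297) and (458,212).

```bash
python3 - <<'E'
from h import *
m=np.array([.6137,-.0703]);X=np.array([.9638,-.2665]);Y=-np.array([X[1],-X[0]])
s=manip.sense()['tcp_pos'][:2]-m;print('tcp',s@X,s@Y)
for u,v in[(254,209),(312,290),(458,208)]:
    q=plane('scene',(130+u/2.5,200+v/2.5),.029)[:2]-m;print(q@X,q@Y)
E
```

```text
tcp 0.03509216162237349 -0.012794794363509193
-0.0249084882176933 -0.06522827850389783
0.049984674865503474 -0.06345873223933109
0.04769126991818583 0.04489395915692647
```

```bash
python3 -m creep '[{"hand":0,"xyz":[0.095,0.014,0],"twist":[0,0,0]},{"hand":0,"xyz":[0.095,0,0],"twist":[0,0,0]},{"hand":0,"xyz":[0.095,0,0],"twist":[0,0,0]},{"hand":0,"xyz":[0.095,0,0],"twist":[0,0,0]},{"hand":0,"xyz":[0.095,0,0],"twist":[0,0,0]}]'
python3 -m creep '[{"hand":0,"xyz":[0,0,0.0705],"twist":[0,0,0]},{"hand":0,"xyz":[0,0,0.0705],"twist":[0,0,0]},{"hand":0,"xyz":[0,0,0.0705],"twist":[0,0,0]},{"hand":0,"xyz":[0,0,0.0705],"twist":[0,0,0]},{"hand":0,"xyz":[0,0,0.0705],"twist":[0,0,0]}]'
python3 -m creep '[{"hand":0,"xyz":[-0.03,0,0],"twist":[0,0,0]},{"hand":0,"xyz":[-0.03,0,0],"twist":[0,0,0]},{"hand":0,"xyz":[-0.03,0,0],"twist":[0,0,0]},{"hand":0,"xyz":[-0.03,0,0],"twist":[0,0,0]},{"hand":0,"xyz":[-0.03,0,0],"twist":[0,0,0]}]'
```

```text
time: 9.15
tcp_pos: [0.5525, -0.0638, 0.0922]
tool_rot: [[-0.964, 0.266, -0.001], [0.266, 0.964, 0.0], [0.001, -0.0, -1.0]]
contact_force: [-0.4, 0.6, 0.7]
grip_width: 0.0464
gripper_force: 0.0
time: 9.57
tcp_pos: [0.5535, -0.064, 0.0213]
tool_rot: [[-0.964, 0.266, -0.0], [0.266, 0.964, -0.0], [0.0, -0.0, -1.0]]
contact_force: [-0.0, -0.1, 0.2]
grip_width: 0.0464
gripper_force: 0.0
time: 9.98
tcp_pos: [0.5834, -0.0723, 0.0228]
tool_rot: [[-0.964, 0.267, 0.0], [0.267, 0.964, 0.0], [-0.0, 0.0, -1.0]]
contact_force: [-0.4, 0.8, 1.3]
grip_width: 0.0462
gripper_force: 0.9
```

```bash
python3 -m creep '[{"hand":0,"xyz":[-0.02,0,0],"twist":[0,0,0]},{"hand":0,"xyz":[-0.02,0,0],"twist":[0,0,0]},{"hand":0,"xyz":[-0.02,0,0],"twist":[0,0,0]},{"hand":0,"xyz":[-0.02,0,0],"twist":[0,0,0]},{"hand":0,"xyz":[-0.02,0,0],"twist":[0,0,0]}]'
python3 -m creep '[{"hand":0,"xyz":[-0.016,0,0],"twist":[0,0,0]},{"hand":0,"xyz":[-0.016,0,0],"twist":[0,0,0]},{"hand":0,"xyz":[-0.016,0,0],"twist":[0,0,0]},{"hand":0,"xyz":[-0.016,0,0],"twist":[0,0,0]},{"hand":0,"xyz":[-0.01,0,0],"twist":[0,0,0]}]'
python3 -m creep '[{"hand":0,"xyz":[-0.008,0,0],"twist":[0,0,0]},{"hand":0,"xyz":[-0.008,0,0],"twist":[0,0,0]},{"hand":0,"xyz":[-0.008,0,0],"twist":[0,0,0]},{"hand":0,"xyz":[0,0,0],"twist":[0,0,0]},{"hand":0,"xyz":[0,0,0],"twist":[0,0,0]}]'
```

```text
time: 10.4
tcp_pos: [0.6021, -0.0775, 0.022]
tool_rot: [[-0.964, 0.266, -0.0], [0.266, 0.964, 0.0], [0.0, -0.0, -1.0]]
contact_force: [-1.6, -0.1, 1.7]
grip_width: 0.0467
gripper_force: 0.8
time: 10.82
tcp_pos: [0.6169, -0.0816, 0.0219]
tool_rot: [[-0.964, 0.267, 0.001], [0.267, 0.964, -0.0], [-0.001, -0.0, -1.0]]
contact_force: [-1.0, 0.9, 1.1]
grip_width: 0.0465
gripper_force: 0.7
time: 11.23
tcp_pos: [0.6215, -0.0829, 0.022]
tool_rot: [[-0.964, 0.267, 0.001], [0.267, 0.964, -0.0], [-0.002, -0.0, -1.0]]
contact_force: [0.8, 0.1, -0.1]
grip_width: 0.0466
gripper_force: 0.0
```

```bash
python3 -m creep '[{"hand":0,"xyz":[-0.007,0,0],"twist":[0,0,0]},{"hand":0,"xyz":[-0.007,0,0],"twist":[0,0,0]},{"hand":0,"xyz":[-0.006,0,0],"twist":[0,0,0]},{"hand":0,"xyz":[0,0,0],"twist":[0,0,0]},{"hand":0,"xyz":[0,0,0],"twist":[0,0,0]}]'
python3 -m creep '[{"hand":0,"xyz":[-0.006,0,0],"twist":[0,0,0]},{"hand":0,"xyz":[-0.006,0,0],"twist":[0,0,0]},{"hand":0,"xyz":[-0.005,0,0],"twist":[0,0,0]},{"hand":0,"xyz":[0,0,0],"twist":[0,0,0]},{"hand":0,"xyz":[0,0,0],"twist":[0,0,0]}]'
```

```text
time: 11.65
tcp_pos: [0.622, -0.083, 0.0217]
tool_rot: [[-0.964, 0.267, -0.006], [0.267, 0.964, 0.001], [0.006, -0.0, -1.0]]
contact_force: [-6.3, 1.0, 4.3]
grip_width: 0.0466
gripper_force: 2.8
time: 12.07
tcp_pos: [0.6221, -0.083, 0.0215]
tool_rot: [[-0.964, 0.267, -0.013], [0.266, 0.964, 0.003], [0.014, -0.001, -1.0]]
contact_force: [-10.6, 3.0, 8.4]
grip_width: 0.0467
gripper_force: 5.2
```

```bash
python3 -m creep '[{"hand":0,"xyz":[0.03,0,0],"twist":[0,0,0]},{"hand":0,"xyz":[0.05,0,0],"twist":[0,0,0]},{"hand":0,"xyz":[0.1,0,0],"twist":[0,0,0]},{"hand":0,"xyz":[0.1,0,0],"twist":[0,0,0]},{"hand":0,"xyz":[0,0,-0.1],"twist":[0,0,0]}]'
python3 -m creep '[{"hand":0,"xyz":[0.1,0,-0.15],"twist":[0,0,0]},{"hand":0,"xyz":[0.1,0,-0.15],"twist":[0,0,0]},{"hand":0,"xyz":[0.1,0,-0.15],"twist":[0,0,0]},{"hand":0,"xyz":[0,0,-0.15],"twist":[0,0,0]},{"hand":0,"xyz":[0,0,0],"twist":[0,0,0]}]'
python3 - <<'E'
from h import *
a=manip.grab_frame('scene')[200:380,130:400];b=manip.grab_frame('top')[180:300,330:480]
cv2.imwrite('pics/e.png',np.vstack([cv2.resize(a,(480,320)),cv2.resize(b,(480,270))]))
cv2.imwrite('pics/te.png',b)
E
```

```text
time: 12.48
tcp_pos: [0.5678, -0.0683, 0.0388]
tool_rot: [[-0.964, 0.266, -0.011], [0.266, 0.964, 0.002], [0.011, -0.001, -1.0]]
contact_force: [-0.8, -0.2, -0.6]
grip_width: 0.0465
gripper_force: 0.0
time: 12.9
tcp_pos: [0.5203, -0.0542, 0.1679]
tool_rot: [[-0.964, 0.266, 0.014], [0.266, 0.964, -0.001], [-0.014, 0.003, -1.0]]
contact_force: [0.3, -1.2, 0.7]
grip_width: 0.0463
gripper_force: 0.0
```

View pics/e.png

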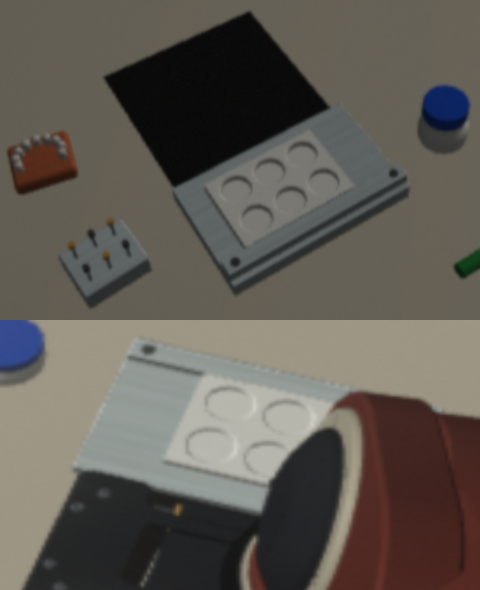

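The palette lies wells up and flush along the rail. The jar, bur block and tooth model have not moved, and the robot is clear.

```bash
python3 -c "
from cell import manip;print(manip.job_done())"
```

```text
the job is handed in; nothing more can be done
None
```

The job is handed in, though no verdict came back: in the last pictures the palette lies wells up on the deck with its edge flush along the back rail, the jar, bur block and tooth model look unmoved, and it took about 13 s of the 58 s allowed.

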